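# Withdraw the flat key from its guarded lock box

### The arm

A 6-joint arm with a two-finger parallel gripper is mounted at the origin on a cart in front of the work surface, level with it; the furniture and walls round the work are solid. World frame = base frame: x ahead of the robot, y to its left, z up, the work surface at z = 0. Lengths are in m, angles in rad, forces in N, time in s.
With the tool pointing down it reaches from about 0.275 to 0.725 m from the base axis. Payload 15.9 kg.
Tool frame: the origin (TCP) lies on the front face of the gripper's body, between the roots of the fingers; the fingertips stand 73 mm ahead of it and the grasp point (between the pads) lies 54 mm ahead of it; z points along the fingers, y is the direction in which the jaws open and shut (so a half turn about z gives the same grasp; the last joint's range is limited). The gripper opens to 85 mm and grips with 20 to 120 N. Pads are 22 mm wide; open, the fingers measure 114 mm over their backs; the gripper's body (76 mm by 85 mm) begins 54 mm behind the grasp point. The pads swing forward as they close: fully open they stand 13 mm farther back than shut.
Start: joints at [1.328, 0.213, -0.034, 1.323, 0, 1.571], TCP at [0.12, 0.485, 0.304] pointing down, gripper open.
Joint ranges: [-2.98, 2.98], [-0.74, 1.72], [-1.14, 1.35], [-2.1, 2.04], [-1.57, 1.44], [-3.14, 3.14]. Speed limits (rad/s): [1.89, 1.89, 2.39, 2.57, 3.14, 3.14].

### API

Orientations are given as a rotation vector (axis times angle).
In Python, from plant import arm gives the robot as it stands.
- The arm moves only by the shell command python3 -m crank 'ROWS'. ROWS is JSON, a list of rows, each an object of numbers: "dx", "dy", "dz": the shift along the world's x, y, z in mm; "rx", "ry", "rz": the turn, a rotation vector about the world's x, y, z in units of 8 degrees (1.0 is 8 degrees); "hand": the opening, from 0 (shut) to 1 (fully open). A call has 1 to 10 rows; each row is the pose to reach, as a shift and turn from the pose commanded when the call began; what a row does not reach only later rows make up. A row lasts 1/10 s, in which the tool goes at most 50 mm and 8.59 degrees, less where a joint would pass 70% of its speed; a pose out of reach is approached as far as the arm can. A call with a gripper value outside its range is refused whole. The fingers move at their own pace and stop on an object; the grip force is fixed at half the most. Time passes only in rows, so rows that repeat a pose let the fingers close. It gives the time, the measured TCP pose, the force and the opening at its end, in the units of the state.
- arm.read_state(): the state, without advancing time (a new reading comes with each control period).
- arm.capture(name): name is "scene" or "top" or "wrist"; returns the picture (480x640x3 uint8, red, green, blue); there is no depth.
- arm.camera_params(name): a dict with "fx", "fy", "cx", "cy" (pixels), "distortion" ([k1, k2, p1, p2, k3] as OpenCV has them; the pictures are not rectified), "cam_to_world" (4x4, takes a point from camera to world coordinates); the wrist camera has in their place "tool_from_camera" (4x4, takes a point from camera to tool coordinates, whose origin is the TCP and whose axes are the flange's). Camera axes: x right, y down, z forward; pixel columns grow to the right and rows downward; lengths in m; the calibration is good to about 2 mm. A picture is of the moment at which its call begins: read the wrist's pose just before it. camera_params takes no time and is no camera call.
- arm.close_job(): hands the job in, once; it reports no verdict.
The state is a dict: "clock": time; "joint_pos": joint angles; "qvel": joint speeds; "joint_efforts": joint torques, N m; "tool_pos": TCP position; "tool_rot": TCP orientation; "ft_force": force on the tool from outside, world axes, zero at the start; "torque": the same for the moment, N m; "finger_gap": opening from 0.0 (shut) to 1.0 (fully open).
Only numpy, scipy, OpenCV 4.12 (cv2) and the standard library are available. Lean on these libraries where they do the work, as an engineer would, in place of code of your own. Each camera call takes 0.05 s, during which the arm holds its last target. There are 200 camera calls.

### The job

Take the flat metal key out of the guarded lock box: a hidden stop lets it turn only one way, so feel which way it goes, turn it until its blade lines up with the slot in the cover, and draw it up and out without forcing it. Then stand the key upright, on the thin lower edge of its blade, on the middle of the black rest plate and let go; leave the tin, cutters, spool and small board where they are.

Things in the scene. Friction and masses are not known exactly. Their poses are not given: they have to be found in the camera images.
- lock_box: Fixed grey box with steel cover, 84 x 84 mm, 34 mm high, four low screws on top; feet under 7 mm high reach 56 mm from the centre along local x. Origin: centre of the underside, z up. Inside floor at z = 6 mm, cover underside at z = 29 mm. Hidden inside is a fixed steel stop, 8 mm thick, 24 mm from the centre, halfway between the box's x and y axes on one side.
- lock_cover: Steel guard cover of the lock box, fixed, 84 x 84 x 5 mm. Origin: centre of its underside, axes as the box. Its opening is a straight slot 68 mm long along x, 18 mm wide, with a 26 x 26 mm square at its middle. The hidden stop blocks the blade in one sense of turning (after 5 to 45 degrees); in the other sense it turns freely to the slot. Which sense is free varies and no reading tells it.
- key: Loose flat aluminium key, 12 mm thick, 96 mm tall, about 0.12 kg. Origin: centre of the blade's lower edge; z up the stem, x along the blade, y through the thickness. Blade 60 mm along x, z 0 to 16 mm; stem 16 mm wide to z 62 mm; grip plate 40 mm wide, z 62 to 96 mm. A half turn about z leaves it the same. It starts standing on the box floor, blade under the cover.
- key_grip (a point): Centre of the key's grip plate (40 x 12 x 34 mm), 79 mm above the key's origin, axes as the key. At the start the blade stands 75 to 105 degrees across the slot and must turn that much, in the free sense, until key x lies along box x (either way round); then it lifts straight out with 3 mm play on each side, 4 mm at each end.
- rest_plate: Fixed flat black rubber plate, 90 x 90 x 4 mm, on the bench. Origin: centre of the underside; top at z = 4 mm. The key shall stand on its middle.
- flux_tin: Bystander: round green and white tin, 79 mm across, 24 mm high; origin at the centre of its underside.
- side_cutters: Bystander: red-handled side cutters lying flat, 113 mm long along their y axis, 34 mm wide, 10 mm high; origin at the centre of the underside.
- solder_spool: Bystander: white wire spool, 49 x 68 x 36 mm; origin at the centre of its underside.
- small_board: Bystander: small green circuit board lying flat, 34 x 58 x 10 mm, long along its y axis; origin at the centre of its underside.

How it is judged:
By the outcome, as a careful person would: the job done as asked, in the order asked, and still so for the second after the job is handed in, with the robot touching nothing.
It also fails if it takes over 67 s, if anything falls off the work surface, if the arm or the gripper's body presses on something with over 40 N, if the wrist force passes 120 N, or if a joint passes its speed limit or range.

## Working session

There is one attempt and no reset: what is moved stays moved. The work goes in short steps, Python scripts to look and compute and a shell command to move; the robot and the scene stay as the last step left them, time stands still between calls to the robot, and variables do not carry over. Pictures are saved under pics/ and viewed, about 8 in all and at most 12, crops included, and the job is handed in when it is done.

```bash
mkdir -p pics; ls
python3 - <<'E'
from plant import arm
import cv2,numpy as np
s=arm.read_state();print({k:np.round(v,3).tolist() for k,v in s.items()})
a=arm.capture("scene");b=arm.capture("top")
cv2.imwrite("pics/scene.png",a[:,:,::-1]);cv2.imwrite("pics/top.png",b[:,:,::-1])
for n in("scene","top","wrist"):print(n,arm.camera_params(n))
E
```

```text
pics
{'clock': 0.0, 'joint_pos': [1.328, 0.213, -0.035, 1.324, -0.0, 1.571], 'qvel': [-0.001, 0.0, 0.001, 0.001, 0.002, 0.001], 'joint_efforts': [0.002, -68.615, 48.712, 0.017, 0.0, 0.0], 'tool_pos': [0.12, 0.485, 0.303], 'tool_rot': [-0.38, -3.118, 0.002], 'ft_force': [0.023, -0.352, -0.247], 'torque': [0.007, 0.005, 0.037], 'finger_gap': 1.001}
scene {'fx': 579.0887718124875, 'fy': 579.0887718124875, 'cx': 320.69215663338196, 'cy': 241.59941303000141, 'distortion': array([-0.15760934,  0.        ,  0.        ,  0.        ,  0.        ]), 'cam_to_world': array([[ 0.80998266, -0.34368903,  0.47519043,  0.07465347],
       [-0.58597185, -0.44145306,  0.67952644, -0.91058711],
       [-0.02377151, -0.82885285, -0.55896142,  0.61418381],
       [ 0.        ,  0.        ,  0.        ,  1.        ]])}
top {'fx': 471.19318167382914, 'fy': 471.19318167382914, 'cx': 323.92081990841217, 'cy': 240.90790961240373, 'distortion': array([0.03955415, 0.        , 0.        , 0.        , 0.        ]), 'cam_to_world': array([[ 0.01607265, -0.9895938 ,  0.14298877,  0.40313555],
       [-0.9998699 , -0.0157131 ,  0.00364349, -0.25099898],
       [-0.00135878, -0.14302872, -0.98971761,  0.91502941],
       [ 0.        ,  0.        ,  0.        ,  1.        ]])}
wrist {'fx': 381.44144897742746, 'fy': 381.44144897742746, 'cx': 318.786432982525, 'cy': 241.66876547385934, 'distortion': array([-0.01891654,  0.        ,  0.        ,  0.        ,  0.        ]), 'tool_from_camera': array([[-9.62466184e-04, -9.56594977e-01, -2.91419155e-01,
         7.46584595e-02],
       [ 9.99999368e-01, -7.51531061e-04, -8.35754048e-04,
        -1.35444938e-03],
       [ 5.80467577e-04, -2.91419775e-01,  9.56595096e-01,
        -6.90280000e-02],
       [ 0.00000000e+00,  0.00000000e+00,  0.00000000e+00,
         1.00000000e+00]])}
```

View pics/top.png

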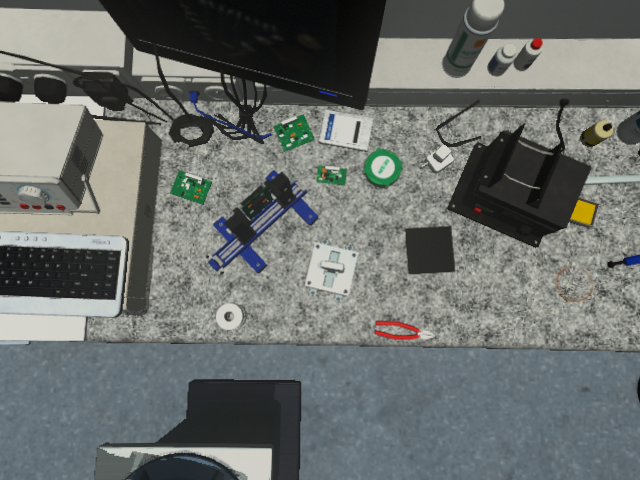

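View pics/scene.png

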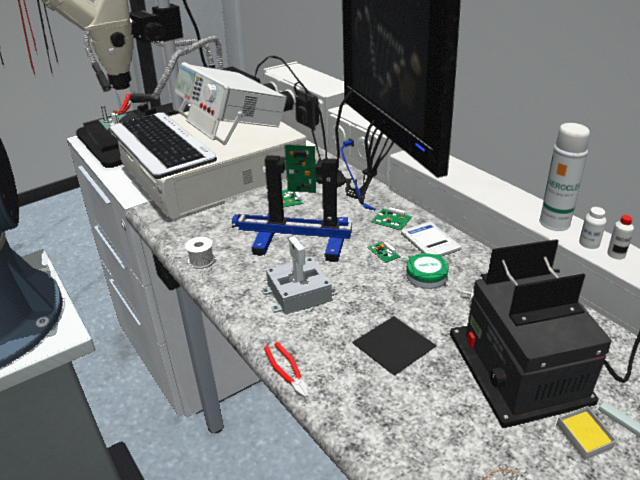

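The top view shows the box at about (331,269) and the black plate at about (430,250). The tin is at (383,168), the cutters at (403,330), the spool at (229,317) and a small board at (332,175). The scene view confirms the key stands in the box. Next I'll measure from the top view.

```bash
cat > h.py <<'E'
import numpy as np,cv2
from plant import arm
def ray(name,uv,T=None):
    p=arm.camera_params(name)
    K=np.array([[p['fx'],0,p['cx']],[0,p['fy'],p['cy']],[0,0,1]])
    n=cv2.undistortPoints(np.array(uv,float).reshape(-1,1,2),K,np.array(p['distortion'])).reshape(-1,2)
    T=p['cam_to_world'] if T is None else T
    d=np.c_[n,np.ones(len(n))]@T[:3,:3].T
    return T[:3,3],d
def onplane(name,uv,z,T=None):
    o,d=ray(name,uv,T); return o+d*((z-o[2])/d[:,2])[:,None]
def wristT(s):
    T=np.eye(4);T[:3,:3]=cv2.Rodrigues(np.array(s['tool_rot']))[0];T[:3,3]=s['tool_pos']
    return T@arm.camera_params('wrist')['tool_from_camera']
E
python3 - <<'E'
from h import *
im=cv2.imread('pics/top.png')
hsv=cv2.cvtColor(im,cv2.COLOR_BGR2HSV)
def rect(m,roi,z,nm):
    x0,y0,x1,y1=roi;M=np.zeros_like(m);M[y0:y1,x0:x1]=m[y0:y1,x0:x1]
    M=cv2.morphologyEx(M,cv2.MORPH_OPEN,np.ones((3,3)))
    c=max(cv2.findContours(M,0,2)[0],key=cv2.contourArea)
    b=cv2.boxPoints(cv2.minAreaRect(c));P=onplane('top',b,z)[:,:2]
    e=P-np.roll(P,1,0)
    print(nm,np.round(b).tolist(),P.mean(0).round(4),np.linalg.norm(e,axis=1).round(4),np.degrees(np.arctan2(e[:,1],e[:,0])).round(1))
rect((hsv[...,2]<60).astype('uint8')*255,(395,220,462,282),.004,'plate')
m=((hsv[...,2]>150)&(hsv[...,1]<40)).astype('uint8')*255
rect(m,(295,232,365,304),.034,'box')
a=cv2.resize(im[230:310,290:370],(560,560),interpolation=cv2.INTER_CUBIC)
cv2.imwrite('pics/crop.png',a)
E
```

```text
plate [[405.0, 229.0], [451.0, 226.0], [454.0, 271.0], [408.0, 274.0]] [ 0.5211 -0.4527] [0.0885 0.09   0.0884 0.0888] [   3.   -85.5 -177.8   94.6]
box [[305.0, 232.0], [364.0, 232.0], [364.0, 303.0], [305.0, 303.0]] [ 0.4812 -0.2684] [0.1333 0.1117 0.1332 0.1093] [   1.3  -89.1 -179.8   90.9]
```

View pics/crop.png

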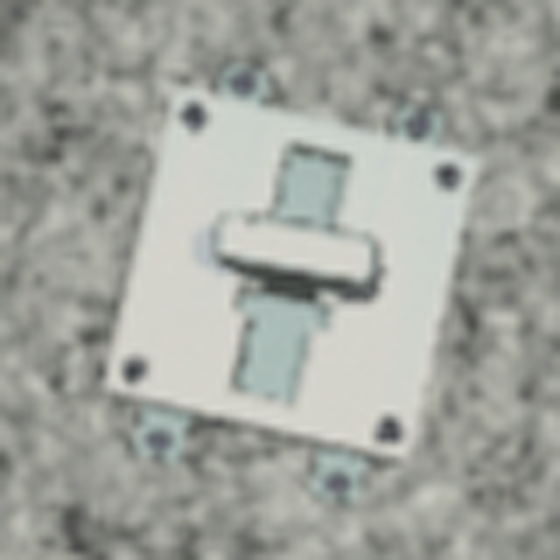

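Run:
```python
from h import *
f=lambda a:np.array(a,float)/7+[290,230]-0.43
b=onplane('top',f([(175,88),(480,157),(408,457),(105,390)]),.034)[:,:2]
e=b-np.roll(b,1,0);print('box',b.mean(0),np.linalg.norm(e,axis=1),np.degrees(np.arctan2(e[:,1],e[:,0])))
k=onplane('top',f([(220,218),(378,240),(376,288),(216,264)]),.102)[:,:2]
e=k-np.roll(k,1,0);print('key',k.mean(0),np.linalg.norm(e,axis=1),np.degrees(np.arctan2(e[:,1],e[:,0])))
s=arm.read_state();R=cv2.Rodrigues(np.array(s['tool_rot']))[0];print(R.round(3))
```

```text
box [ 0.47859278 -0.2623776 ] [0.08324064 0.08418431 0.08258502 0.08243061] [ -11.84591963 -101.95098116  166.93627152   78.51546387]
key [ 0.47760146 -0.26278584] [0.01145189 0.03945344 0.01189347 0.03992799] [ -3.97678102 -97.04167557 178.19134173  82.37227668]
[[-0.971  0.24  -0.   ]
 [ 0.24   0.971 -0.001]
 [-0.    -0.001 -1.   ]]
```

```bash
python3 -m crank '[{"dx":230,"dy":-385,"dz":0,"rz":-5},{"dx":230,"dy":-385,"dz":0,"rz":-5},{"dx":230,"dy":-385,"dz":0,"rz":-5},{"dx":230,"dy":-385,"dz":0,"rz":-5},{"dx":230,"dy":-385,"dz":0,"rz":-5},{"dx":230,"dy":-385,"dz":0,"rz":-5},{"dx":230,"dy":-385,"dz":0,"rz":-5},{"dx":230,"dy":-385,"dz":0,"rz":-5},{"dx":230,"dy":-385,"dz":0,"rz":-5},{"dx":230,"dy":-385,"dz":0,"rz":-5}]'
```

```text
schema error: expected keys dx, dy, dz, rx, ry, rz, hand
```

```bash
python3 -m crank '[{"dx":46,"dy":-39,"dz":0,"rx":0,"ry":0,"rz":-1,"hand":1},{"dx":92,"dy":-77,"dz":0,"rx":0,"ry":0,"rz":-2,"hand":1},{"dx":138,"dy":-116,"dz":0,"rx":0,"ry":0,"rz":-3,"hand":1},{"dx":230,"dy":-385,"dz":0,"rx":0,"ry":0,"rz":-5,"hand":1},{"dx":230,"dy":-385,"dz":0,"rx":0,"ry":0,"rz":-5,"hand":1},{"dx":230,"dy":-385,"dz":0,"rx":0,"ry":0,"rz":-5,"hand":1},{"dx":230,"dy":-385,"dz":0,"rx":0,"ry":0,"rz":-5,"hand":1},{"dx":230,"dy":-385,"dz":0,"rx":0,"ry":0,"rz":-5,"hand":1},{"dx":230,"dy":-385,"dz":0,"rx":0,"ry":0,"rz":-5,"hand":1},{"dx":230,"dy":-385,"dz":0,"rx":0,"ry":0,"rz":-5,"hand":1}]'
```

```text
clock: 1.1
tool_pos: [0.3509, 0.0969, 0.3038]
tool_rot: [1.429, 2.797, -0.001]
ft_force: [-0.4, 1.1, 0.3]
finger_gap: 0.998
```

```bash
python3 -m crank '[{"dx":16,"dy":-45,"dz":-5,"rx":0,"ry":0,"rz":-0.7,"hand":1},{"dx":32,"dy":-90,"dz":-10,"rx":0,"ry":0,"rz":-1.4,"hand":1},{"dx":48,"dy":-135,"dz":-15,"rx":0,"ry":0,"rz":-2.1,"hand":1},{"dx":64,"dy":-180,"dz":-20,"rx":0,"ry":0,"rz":-2.8,"hand":1},{"dx":80,"dy":-225,"dz":-28,"rx":0,"ry":0,"rz":-3.5,"hand":1},{"dx":96,"dy":-270,"dz":-34,"rx":0,"ry":0,"rz":-4.2,"hand":1},{"dx":112,"dy":-315,"dz":-40,"rx":0,"ry":0,"rz":-4.9,"hand":1},{"dx":128,"dy":-361,"dz":-44,"rx":0,"ry":0,"rz":-5.44,"hand":1},{"dx":128,"dy":-361,"dz":-44,"rx":0,"ry":0,"rz":-5.44,"hand":1},{"dx":128,"dy":-361,"dz":-44,"rx":0,"ry":0,"rz":-5.44,"hand":1}]'
python3 - <<'E'
from h import *
s=arm.read_state();a=arm.capture('wrist')[:,:,::-1]
cv2.imwrite('pics/w1.png',a);np.save('w1.npy',wristT(s));print(s['tool_pos'],s['joint_pos'])
R=cv2.Rodrigues(np.array(s['tool_rot']))[0];print(R.round(3))
E
```

```text
clock: 2.1
tool_pos: [0.4779, -0.2613, 0.259]
tool_rot: [-2.361, -2.07, 0.001]
ft_force: [-0.4, -0.0, 0.4]
finger_gap: 0.996
[ 0.47792199 -0.26131167  0.25899636] [-5.00415300e-01  3.17809135e-01 -9.22898691e-03  1.24551698e+00
  1.30275222e-04  1.20134635e+00]
[[ 0.131  0.991 -0.001]
 [ 0.991 -0.131  0.001]
 [ 0.001 -0.002 -1.   ]]
```

View pics/w1.png

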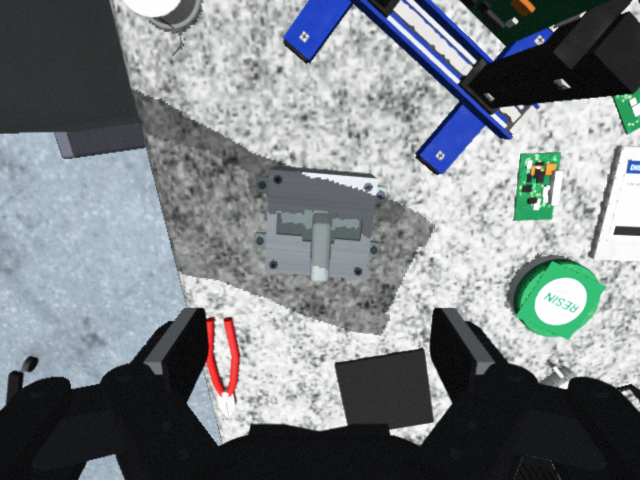

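The view shows the box at about (320,225) and the key seen end-on, its top towards (320,275). I'll enlarge that area.

Run:
```python
from h import *
im=cv2.imread('pics/w1.png')
c=im[160:300,240:400]
c=cv2.convertScaleAbs(cv2.resize(c,None,fx=5,fy=5,interpolation=cv2.INTER_CUBIC)[:600],alpha=1.5,beta=-60)
cv2.imwrite('pics/w1c.png',c)
```

```text
(no output)
```

View pics/w1c.png

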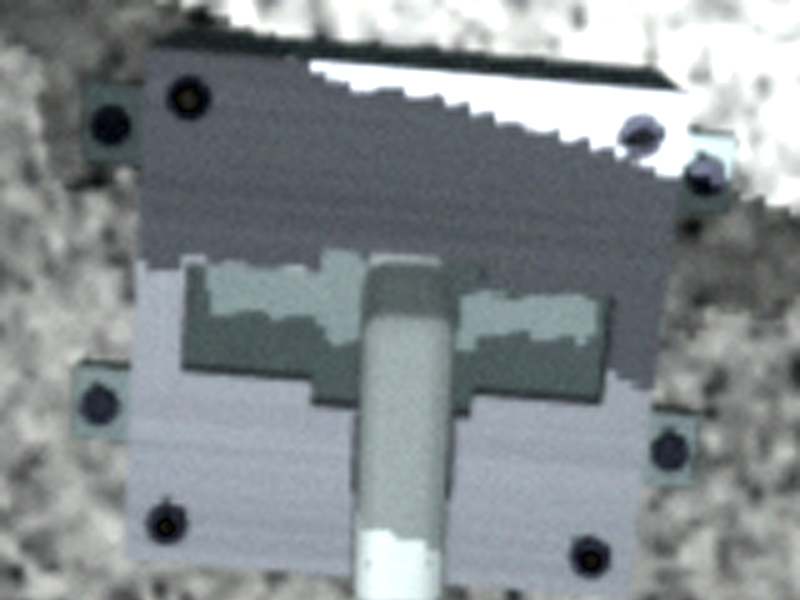

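Run:
```python
from h import *
T=np.load('w1.npy')
im=cv2.imread('pics/w1.png',0)
print(im[274:292,319],im[215:230,322])
f=lambda a:np.array(a,float)/5+[240,160]-.4
P=onplane('wrist',f([(189,98),(642,133),(592,557),(167,523)]),.035,T)[:,:2]
e=P-np.roll(P,1,0);print('screws',P.mean(0),np.linalg.norm(e,axis=1),np.degrees(np.arctan2(e[:,1],e[:,0])))
S=onplane('wrist',f([(184,370),(605,402)]),.034,T)[:,:2];e=S[1]-S[0];print('slot edge',S,np.linalg.norm(e),np.degrees(np.arctan2(e[1],e[0])))
K=onplane('wrist',f([(363,322),(456,322),(440,590),(356,590)]),.102,T)[:,:2]
e=K-np.roll(K,1,0);print('key',K,K.mean(0),np.linalg.norm(e,axis=1),np.degrees(np.arctan2(e[:,1],e[:,0])))
```

```text
[208 210 208 207 211 203 187 171 159 158 146 125 118 119 119 128 139 148] [ 99 102 103 104 100 104 103 108 124 143 146 152 151 152 155]
screws [ 0.47675127 -0.26490932] [0.069486   0.06975894 0.07004443 0.06995635] [  77.67654024  -11.96124857 -102.16092457  167.58059002]
slot edge [[ 0.44205558 -0.26644707]
 [ 0.50836411 -0.28062424]] 0.06780718089416753 -12.068487187070183
key [[ 0.47509283 -0.24542281]
 [ 0.48635661 -0.2469147 ]
 [ 0.48001969 -0.28161303]
 [ 0.46939731 -0.28020743]] [ 0.47771661 -0.26353949] [0.03524782 0.01136216 0.03527224 0.01071497] [  80.7011016    -7.54495994 -100.34981144  172.46214386]
```

```bash
python3 -m crank '[{"dx":-1,"dy":-3,"dz":-30,"rx":0,"ry":0,"rz":0,"hand":1},{"dx":-1,"dy":-3,"dz":-60,"rx":0,"ry":0,"rz":0,"hand":1},{"dx":-1,"dy":-3,"dz":-90,"rx":0,"ry":0,"rz":0,"hand":1},{"dx":-1,"dy":-3,"dz":-110,"rx":0,"ry":0,"rz":0,"hand":1},{"dx":-1,"dy":-3,"dz":-120,"rx":0,"ry":0,"rz":0,"hand":1},{"dx":-1,"dy":-3,"dz":-120,"rx":0,"ry":0,"rz":0,"hand":0.4},{"dx":-1,"dy":-3,"dz":-120,"rx":0,"ry":0,"rz":0,"hand":0.4},{"dx":-1,"dy":-3,"dz":-120,"rx":0,"ry":0,"rz":0,"hand":0.3},{"dx":-1,"dy":-3,"dz":-120,"rx":0,"ry":0,"rz":0,"hand":0.3},{"dx":-1,"dy":-3,"dz":-120,"rx":0,"ry":0,"rz":0,"hand":0.3}]'
python3 -m crank '[{"dx":0,"dy":0,"dz":0,"rx":0,"ry":0,"rz":0,"hand":0.2},{"dx":0,"dy":0,"dz":0,"rx":0,"ry":0,"rz":0,"hand":0.1},{"dx":0,"dy":0,"dz":0,"rx":0,"ry":0,"rz":0,"hand":0.05},{"dx":0,"dy":0,"dz":0,"rx":0,"ry":0,"rz":0,"hand":0},{"dx":0,"dy":0,"dz":0,"rx":0,"ry":0,"rz":0,"hand":0},{"dx":0,"dy":0,"dz":0,"rx":0,"ry":0,"rz":0,"hand":0},{"dx":0,"dy":0,"dz":0,"rx":0,"ry":0,"rz":0,"hand":0}]'
python3 -c "
from h import *
s=arm.read_state();print(s['ft_force'],s['torque'],s['joint_pos'],s['tool_pos'])"
```

```text
clock: 3.15
tool_pos: [0.4775, -0.2638, 0.1405]
tool_rot: [2.36, 2.072, 0.0]
ft_force: [0.0, -0.6, 0.5]
finger_gap: 0.297
clock: 3.85
tool_pos: [0.4773, -0.2638, 0.1402]
tool_rot: [2.36, 2.072, 0.0]
ft_force: [-1.3, 0.0, 5.7]
finger_gap: 0.134
[-1.33898742  0.04561737  5.68503081] [0.01275615 0.35742753 0.01545069] [-5.04882426e-01  3.89874678e-01 -2.18312874e-01  9.62179290e-01
 -1.50204080e-04  1.19568509e+00] [ 0.47728847 -0.2638195   0.14016976]
```

```bash
cat > st.py <<'E'
from h import *
s=arm.read_state();R=cv2.Rodrigues(np.array(s['tool_rot']))[0]
print('t',round(s['clock'],2),'F',np.round(s['ft_force'],2),'M',np.round(s['torque'],3),'yawx',round(np.degrees(np.arctan2(R[1,0],R[0,0])),2),'gap',round(s['finger_gap'],3),'p',np.round(s['tool_pos'],4),'q6',round(s['joint_pos'][5],3))
E
python3 -m crank '[{"dx":0,"dy":0,"dz":1,"rx":0,"ry":0,"rz":0,"hand":0},{"dx":0,"dy":0,"dz":2,"rx":0,"ry":0,"rz":0,"hand":0},{"dx":0,"dy":0,"dz":2,"rx":0,"ry":0,"rz":0,"hand":0}]'; python3 st.py
python3 -m crank '[{"dx":0,"dy":0,"dz":0,"rx":0,"ry":0,"rz":0.15,"hand":0},{"dx":0,"dy":0,"dz":0,"rx":0,"ry":0,"rz":0.3,"hand":0},{"dx":0,"dy":0,"dz":0,"rx":0,"ry":0,"rz":0.45,"hand":0},{"dx":0,"dy":0,"dz":0,"rx":0,"ry":0,"rz":0.6,"hand":0}]'; python3 st.py
```

```text
clock: 4.15
tool_pos: [0.4772, -0.2636, 0.1419]
tool_rot: [-2.361, -2.073, -0.0]
ft_force: [0.9, 0.6, -1.5]
finger_gap: 0.131
t 4.15 F [ 0.9   0.62 -1.54] M [-0.006 -0.012  0.007] yawx 82.57 gap 0.131 p [ 0.4772 -0.2636  0.1419] q6 1.196
clock: 4.55
tool_pos: [0.4772, -0.2637, 0.1419]
tool_rot: [-2.27, -2.172, -0.0]
ft_force: [0.0, -0.0, -0.7]
finger_gap: 0.131
t 4.55 F [ 0.01 -0.02 -0.68] M [-0.03  -0.013  0.005] yawx 87.48 gap 0.131 p [ 0.4772 -0.2637  0.1419] q6 1.11
```

```bash
cat >> st.py <<'E'
import sys
if len(sys.argv)>1 and (np.linalg.norm(np.array(s['ft_force'])-[0,0,-1])>4 or abs(s['torque'][2])>.12): print('CONTACT');sys.exit(1)
E
m(){ :; }
set -e
python3 -m crank '[{"dx":0,"dy":0,"dz":0,"rx":0,"ry":0,"rz":0.15,"hand":0},{"dx":0,"dy":0,"dz":0,"rx":0,"ry":0,"rz":0.3,"hand":0},{"dx":0,"dy":0,"dz":0,"rx":0,"ry":0,"rz":0.45,"hand":0}]' >/dev/null; python3 st.py c
python3 -m crank '[{"dx":0,"dy":0,"dz":0,"rx":0,"ry":0,"rz":0.15,"hand":0},{"dx":0,"dy":0,"dz":0,"rx":0,"ry":0,"rz":0.3,"hand":0},{"dx":0,"dy":0,"dz":0,"rx":0,"ry":0,"rz":0.45,"hand":0}]' >/dev/null; python3 st.py c
python3 -m crank '[{"dx":0,"dy":0,"dz":0,"rx":0,"ry":0,"rz":0.15,"hand":0},{"dx":0,"dy":0,"dz":0,"rx":0,"ry":0,"rz":0.3,"hand":0},{"dx":0,"dy":0,"dz":0,"rx":0,"ry":0,"rz":0.45,"hand":0}]' >/dev/null; python3 st.py c
python3 -m crank '[{"dx":0,"dy":0,"dz":0,"rx":0,"ry":0,"rz":0.15,"hand":0},{"dx":0,"dy":0,"dz":0,"rx":0,"ry":0,"rz":0.3,"hand":0},{"dx":0,"dy":0,"dz":0,"rx":0,"ry":0,"rz":0.45,"hand":0}]' >/dev/null; python3 st.py c
python3 -m crank '[{"dx":0,"dy":0,"dz":0,"rx":0,"ry":0,"rz":0.15,"hand":0},{"dx":0,"dy":0,"dz":0,"rx":0,"ry":0,"rz":0.3,"hand":0},{"dx":0,"dy":0,"dz":0,"rx":0,"ry":0,"rz":0.45,"hand":0}]' >/dev/null; python3 st.py c
python3 -m crank '[{"dx":0,"dy":0,"dz":0,"rx":0,"ry":0,"rz":0.15,"hand":0},{"dx":0,"dy":0,"dz":0,"rx":0,"ry":0,"rz":0.3,"hand":0},{"dx":0,"dy":0,"dz":0,"rx":0,"ry":0,"rz":0.45,"hand":0}]' >/dev/null; python3 st.py c
```

```text
t 4.85 F [-0.08 -0.38 -1.04] M [-0.017  0.002  0.053] yawx 91.07 gap 0.128 p [ 0.4772 -0.2637  0.1419] q6 1.047
t 5.15 F [ 0.87  0.02 -1.55] M [0.017 0.01  0.026] yawx 94.67 gap 0.134 p [ 0.4772 -0.2637  0.1419] q6 0.985
t 5.45 F [ 0.34 -0.16 -0.58] M [-0.03  -0.029  0.073] yawx 98.27 gap 0.13 p [ 0.4772 -0.2637  0.1419] q6 0.922
t 5.75 F [-0.34 -0.96 -1.4 ] M [-0.013  0.032  0.   ] yawx 101.87 gap 0.13 p [ 0.4772 -0.2637  0.1419] q6 0.859
t 6.05 F [ 0.06 -0.55 -0.71] M [-0.016  0.029 -0.   ] yawx 105.47 gap 0.133 p [ 0.4772 -0.2637  0.1419] q6 0.796
t 6.35 F [ 0.48  0.28 -0.57] M [-0.024 -0.028  0.007] yawx 109.07 gap 0.132 p [ 0.4772 -0.2637  0.1419] q6 0.733
```

```bash
set -e
python3 -m crank '[{"dx":0,"dy":0,"dz":0,"rx":0,"ry":0,"rz":0.15,"hand":0},{"dx":0,"dy":0,"dz":0,"rx":0,"ry":0,"rz":0.3,"hand":0},{"dx":0,"dy":0,"dz":0,"rx":0,"ry":0,"rz":0.45,"hand":0}]' >/dev/null; python3 st.py c
python3 -m crank '[{"dx":0,"dy":0,"dz":0,"rx":0,"ry":0,"rz":0.15,"hand":0},{"dx":0,"dy":0,"dz":0,"rx":0,"ry":0,"rz":0.3,"hand":0},{"dx":0,"dy":0,"dz":0,"rx":0,"ry":0,"rz":0.45,"hand":0}]' >/dev/null; python3 st.py c
python3 -m crank '[{"dx":0,"dy":0,"dz":0,"rx":0,"ry":0,"rz":0.15,"hand":0},{"dx":0,"dy":0,"dz":0,"rx":0,"ry":0,"rz":0.3,"hand":0},{"dx":0,"dy":0,"dz":0,"rx":0,"ry":0,"rz":0.45,"hand":0}]' >/dev/null; python3 st.py c
python3 -m crank '[{"dx":0,"dy":0,"dz":0,"rx":0,"ry":0,"rz":0.15,"hand":0},{"dx":0,"dy":0,"dz":0,"rx":0,"ry":0,"rz":0.3,"hand":0},{"dx":0,"dy":0,"dz":0,"rx":0,"ry":0,"rz":0.45,"hand":0}]' >/dev/null; python3 st.py c
python3 -m crank '[{"dx":0,"dy":0,"dz":0,"rx":0,"ry":0,"rz":0.15,"hand":0},{"dx":0,"dy":0,"dz":0,"rx":0,"ry":0,"rz":0.3,"hand":0},{"dx":0,"dy":0,"dz":0,"rx":0,"ry":0,"rz":0.45,"hand":0}]' >/dev/null; python3 st.py c
python3 -m crank '[{"dx":0,"dy":0,"dz":0,"rx":0,"ry":0,"rz":0.15,"hand":0},{"dx":0,"dy":0,"dz":0,"rx":0,"ry":0,"rz":0.3,"hand":0},{"dx":0,"dy":0,"dz":0,"rx":0,"ry":0,"rz":0.45,"hand":0}]' >/dev/null; python3 st.py c
```

```text
t 6.65 F [-0.52  0.19 -1.18] M [ 0.015 -0.039  0.002] yawx 112.67 gap 0.132 p [ 0.4772 -0.2637  0.1419] q6 0.67
t 6.95 F [-0.22  0.75 -1.63] M [-0.011  0.028  0.012] yawx 116.27 gap 0.129 p [ 0.4772 -0.2637  0.1419] q6 0.608
t 7.25 F [-0.74  0.2  -1.21] M [ 0.003  0.021 -0.003] yawx 119.87 gap 0.135 p [ 0.4772 -0.2637  0.1419] q6 0.545
t 7.55 F [-0.48 -0.22 -1.07] M [0.017 0.026 0.022] yawx 123.47 gap 0.129 p [ 0.4772 -0.2637  0.1419] q6 0.482
t 7.85 F [ 0.02  0.35 -1.01] M [0.023 0.005 0.015] yawx 127.07 gap 0.131 p [ 0.4772 -0.2637  0.1419] q6 0.419
t 8.15 F [-0.55  0.26 -0.27] M [ 0.06  -0.018  0.006] yawx 130.67 gap 0.129 p [ 0.4772 -0.2637  0.1419] q6 0.356
```

48° without contact, and the stop would have shown by 45°, so positive is the free sense. I'll go on to the slot direction at about 167.8°.

```bash
set -e
python3 -m crank '[{"dx":0,"dy":0,"dz":0,"rx":0,"ry":0,"rz":0.2,"hand":0},{"dx":0,"dy":0,"dz":0,"rx":0,"ry":0,"rz":0.4,"hand":0},{"dx":0,"dy":0,"dz":0,"rx":0,"ry":0,"rz":0.6,"hand":0},{"dx":0,"dy":0,"dz":0,"rx":0,"ry":0,"rz":0.8,"hand":0}]' >/dev/null; python3 st.py c
python3 -m crank '[{"dx":0,"dy":0,"dz":0,"rx":0,"ry":0,"rz":0.2,"hand":0},{"dx":0,"dy":0,"dz":0,"rx":0,"ry":0,"rz":0.4,"hand":0},{"dx":0,"dy":0,"dz":0,"rx":0,"ry":0,"rz":0.6,"hand":0},{"dx":0,"dy":0,"dz":0,"rx":0,"ry":0,"rz":0.8,"hand":0}]' >/dev/null; python3 st.py c
python3 -m crank '[{"dx":0,"dy":0,"dz":0,"rx":0,"ry":0,"rz":0.2,"hand":0},{"dx":0,"dy":0,"dz":0,"rx":0,"ry":0,"rz":0.4,"hand":0},{"dx":0,"dy":0,"dz":0,"rx":0,"ry":0,"rz":0.6,"hand":0},{"dx":0,"dy":0,"dz":0,"rx":0,"ry":0,"rz":0.8,"hand":0}]' >/dev/null; python3 st.py c
python3 -m crank '[{"dx":0,"dy":0,"dz":0,"rx":0,"ry":0,"rz":0.2,"hand":0},{"dx":0,"dy":0,"dz":0,"rx":0,"ry":0,"rz":0.4,"hand":0},{"dx":0,"dy":0,"dz":0,"rx":0,"ry":0,"rz":0.6,"hand":0},{"dx":0,"dy":0,"dz":0,"rx":0,"ry":0,"rz":0.8,"hand":0}]' >/dev/null; python3 st.py c
python3 -m crank '[{"dx":0,"dy":0,"dz":0,"rx":0,"ry":0,"rz":0.2,"hand":0},{"dx":0,"dy":0,"dz":0,"rx":0,"ry":0,"rz":0.4,"hand":0},{"dx":0,"dy":0,"dz":0,"rx":0,"ry":0,"rz":0.6,"hand":0},{"dx":0,"dy":0,"dz":0,"rx":0,"ry":0,"rz":0.8,"hand":0}]' >/dev/null; python3 st.py c
python3 -m crank '[{"dx":0,"dy":0,"dz":0,"rx":0,"ry":0,"rz":0.2,"hand":0},{"dx":0,"dy":0,"dz":0,"rx":0,"ry":0,"rz":0.4,"hand":0},{"dx":0,"dy":0,"dz":0,"rx":0,"ry":0,"rz":0.6,"hand":0},{"dx":0,"dy":0,"dz":0,"rx":0,"ry":0,"rz":0.64,"hand":0},{"dx":0,"dy":0,"dz":0,"rx":0,"ry":0,"rz":0.64,"hand":0}]' >/dev/null; python3 st.py c
python3 - <<'E'
from h import *
s=arm.read_state();a=arm.capture('wrist')[:,:,::-1];b=arm.capture('top')[:,:,::-1]
cv2.imwrite('pics/w2.png',a);np.save('w2.npy',wristT(s));cv2.imwrite('pics/top2.png',b)
E
```

```text
t 8.55 F [-0.82  0.67 -1.96] M [-0.014  0.014 -0.028] yawx 137.1 gap 0.13 p [ 0.4772 -0.2637  0.1419] q6 0.244
t 8.95 F [ 0.48  0.73 -1.58] M [0.041 0.03  0.006] yawx 143.5 gap 0.133 p [ 0.4772 -0.2637  0.1419] q6 0.132
t 9.35 F [-0.12  0.48 -0.59] M [ 0.002 -0.068  0.005] yawx 149.9 gap 0.135 p [ 0.4772 -0.2637  0.1419] q6 0.021
t 9.75 F [ 0.07  0.55 -0.56] M [0.001 0.006 0.002] yawx 156.3 gap 0.132 p [ 0.4772 -0.2637  0.1419] q6 -0.091
t 10.15 F [-0.28 -0.67 -1.35] M [ 0.017 -0.027 -0.006] yawx 162.7 gap 0.135 p [ 0.4772 -0.2637  0.1419] q6 -0.203
t 10.65 F [ 0.07 -0.13 -2.12] M [-0.05   0.075 -0.001] yawx 167.69 gap 0.131 p [ 0.4772 -0.2637  0.1419] q6 -0.29
```

View pics/w2.png

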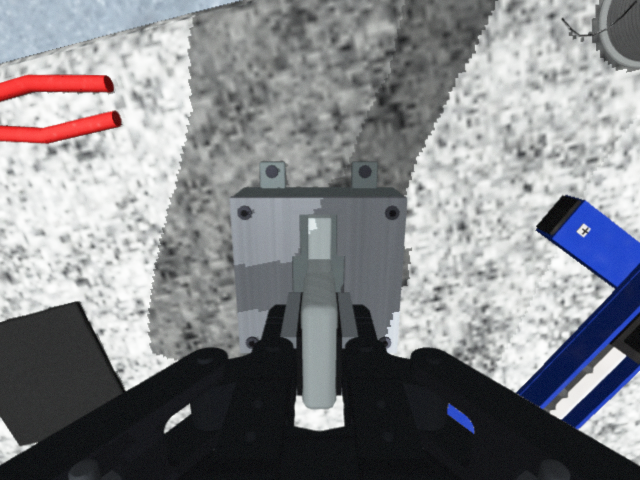

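The key now points along the slot, with the blade end visible in it at about (319,238), and the slot walls at columns 300 and 337. I'll zoom in to check the centring.

Run:
```python
from h import *
im=cv2.imread('pics/w2.png')
c=im[195:275,270:370]
c=cv2.convertScaleAbs(cv2.resize(c,None,fx=7,fy=7,interpolation=cv2.INTER_CUBIC),alpha=1.5,beta=-60)
cv2.imwrite('pics/w2c.png',c)
```

```text
(no output)
```

View pics/w2c.png

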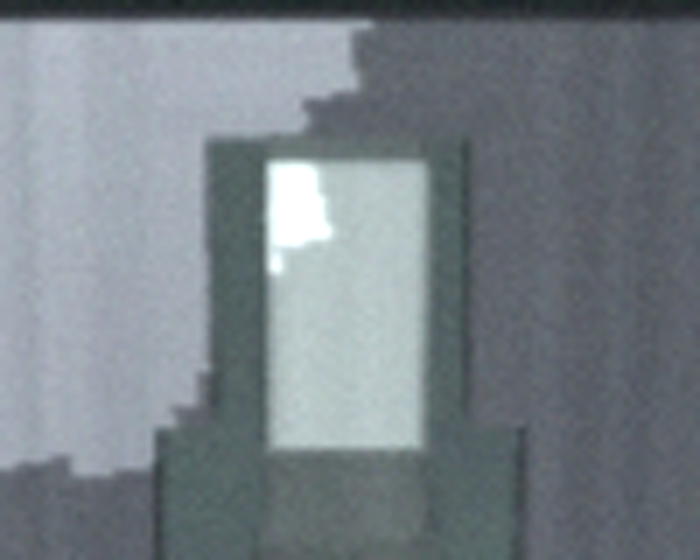

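Run:
```python
from h import *
T=np.load('w2.npy')
f=lambda a:np.array(a,float)/7+[270,195]-.43
S=onplane('wrist',f([(208,140),(467,140),(467,420),(210,360),(157,430),(522,430)]),.034,T)[:,:2]
B=onplane('wrist',f([(266,160),(428,160),(424,450),(268,450)]),.024,T)[:,:2]
R=cv2.Rodrigues(np.array(arm.read_state()['tool_rot']))[0]
p=arm.read_state()['tool_pos'][:2]
X=R[:2,0];Y=R[:2,1]
g=lambda Q:np.round(np.c_[(Q-p)@X,(Q-p)@Y]*1000,2)
print('slot (toolframe mm)\n',g(S),'\nblade\n',g(B),X,Y)
```

```text
slot (toolframe mm)
 [[ 34.25 -10.76]
 [ 34.24   6.81]
 [ 14.19   7.06]
 [ 18.6  -10.86]
 [ 13.45 -14.66]
 [ 13.44  10.93]] 
blade
 [[30.49 -7.15]
 [30.49  4.49]
 [ 8.41  4.38]
 [ 8.42 -7.2 ]] [-0.97693073  0.21355641] [0.21355641 0.97693073]
```

The blade sits about 0.6 mm off the slot centre, and its angle matches. I'll shift it and draw it straight up with force checks.

```bash
set -e
python3 -m crank '[{"dx":-0.1,"dy":-0.5,"dz":0,"rx":0,"ry":0,"rz":0,"hand":0},{"dx":-0.1,"dy":-0.5,"dz":2,"rx":0,"ry":0,"rz":0,"hand":0},{"dx":-0.1,"dy":-0.5,"dz":4,"rx":0,"ry":0,"rz":0,"hand":0},{"dx":-0.1,"dy":-0.5,"dz":6,"rx":0,"ry":0,"rz":0,"hand":0}]' >/dev/null; python3 st.py c
python3 -m crank '[{"dx":0,"dy":0,"dz":2,"rx":0,"ry":0,"rz":0,"hand":0},{"dx":0,"dy":0,"dz":4,"rx":0,"ry":0,"rz":0,"hand":0},{"dx":0,"dy":0,"dz":6,"rx":0,"ry":0,"rz":0,"hand":0}]' >/dev/null; python3 st.py c
python3 -m crank '[{"dx":0,"dy":0,"dz":4,"rx":0,"ry":0,"rz":0,"hand":0},{"dx":0,"dy":0,"dz":8,"rx":0,"ry":0,"rz":0,"hand":0},{"dx":0,"dy":0,"dz":12,"rx":0,"ry":0,"rz":0,"hand":0}]' >/dev/null; python3 st.py c
python3 -m crank '[{"dx":0,"dy":0,"dz":10,"rx":0,"ry":0,"rz":0,"hand":0},{"dx":0,"dy":0,"dz":20,"rx":0,"ry":0,"rz":0,"hand":0},{"dx":0,"dy":0,"dz":30,"rx":0,"ry":0,"rz":0,"hand":0},{"dx":0,"dy":0,"dz":45,"rx":0,"ry":0,"rz":0,"hand":0},{"dx":0,"dy":0,"dz":46,"rx":0,"ry":0,"rz":0,"hand":0}]' >/dev/null; python3 st.py c
```

```text
t 11.15 F [ 0.46  0.52 -1.18] M [-0.01  -0.022 -0.017] yawx 167.69 gap 0.131 p [ 0.4772 -0.2642  0.1482] q6 -0.291
t 11.45 F [ 0.56 -0.39 -0.9 ] M [ 0.006 -0.008 -0.019] yawx 167.69 gap 0.132 p [ 0.4771 -0.2642  0.1541] q6 -0.291
t 11.75 F [ 0.18  0.16 -0.17] M [-0.051  0.015 -0.065] yawx 167.69 gap 0.135 p [ 0.4771 -0.2642  0.1663] q6 -0.291
t 12.25 F [-0.16 -0.01 -2.13] M [-0.021 -0.    -0.034] yawx 167.69 gap 0.134 p [ 0.4779 -0.2646  0.2141] q6 -0.291
```

```bash
python3 - <<'E'
from h import *
im=cv2.imread('pics/w1.png');T=np.load('w1.npy')
m=np.zeros(im.shape[:2],'uint8');m[340:445,325:440]=(im.max(2)[340:445,325:440]<60)*255
c=max(cv2.findContours(cv2.morphologyEx(m,cv2.MORPH_OPEN,np.ones((3,3))),0,2)[0],key=cv2.contourArea)
q=cv2.approxPolyDP(c,8,True)[:,0];P=onplane('wrist',q,.004,T)[:,:2]
print(q.tolist(),P.mean(0),np.linalg.norm(P-np.roll(P,1,0),axis=1))
E
python3 st.py
```

```text
[[422, 349], [336, 363], [348, 425], [325, 431], [325, 444], [411, 444], [388, 429], [432, 420]] [ 0.50482038 -0.47899956] [0.08668163 0.08500934 0.07656215 0.02523276 0.01722555 0.09172258
 0.03252213 0.04668383]
t 12.25 F [-0.16 -0.01 -2.13] M [-0.021 -0.    -0.034] yawx 167.69 gap 0.134 p [ 0.4779 -0.2646  0.2141] q6 -0.291
```

```bash
python3 -m crank '[{"dx":9,"dy":-37,"dz":0,"rx":0,"ry":0,"rz":0,"hand":0},{"dx":18,"dy":-74,"dz":0,"rx":0,"ry":0,"rz":0,"hand":0},{"dx":27,"dy":-111,"dz":-10,"rx":0,"ry":0,"rz":0,"hand":0},{"dx":36,"dy":-148,"dz":-20,"rx":0,"ry":0,"rz":0,"hand":0},{"dx":45,"dy":-187,"dz":-40,"rx":0,"ry":0,"rz":0,"hand":0},{"dx":45,"dy":-187,"dz":-50,"rx":0,"ry":0,"rz":0,"hand":0},{"dx":45,"dy":-187,"dz":-50,"rx":0,"ry":0,"rz":0,"hand":0}]'
python3 - <<'E'
from h import *
p=arm.read_state()['tool_pos']
for n in('top','scene'):cv2.imwrite(f'pics/{n}3.png',arm.capture(n)[:,:,::-1])
T=np.load('w1.npy');P=onplane('wrist',[(336,363),(432,420),(422,349)],.004,T)[:,:2];print(P,P[:2].mean(0),np.linalg.norm(P[0]-P[2]),np.linalg.norm(P[1]-P[2]),p)
im=cv2.imread('pics/scene.png')
m=np.zeros(im.shape[:2],'uint8');m[305:385,340:450]=(im.max(2)[305:385,340:450]<60)*255
c=max(cv2.findContours(cv2.morphologyEx(m,cv2.MORPH_OPEN,np.ones((3,3))),0,2)[0],key=cv2.contourArea)
q=cv2.approxPolyDP(c,6,True)[:,0];P=onplane('scene',q,.004)[:,:2];print(q.tolist(),P.mean(0),np.linalg.norm(P-np.roll(P,1,0),axis=1))
c=cv2.imread('pics/scene3.png')[180:420,280:560];cv2.imwrite('pics/s3c.png',cv2.resize(c,None,fx=2.5,fy=2.5,interpolation=cv2.INTER_CUBIC))
E
```

```text
clock: 12.95
tool_pos: [0.5212, -0.451, 0.1592]
tool_rot: [-0.338, -3.12, -0.004]
ft_force: [0.1, 1.4, -1.0]
finger_gap: 0.131
[[ 0.47397301 -0.41266772]
 [ 0.56496762 -0.49456306]
 [ 0.55885938 -0.40809691]] [ 0.51947032 -0.45361539] 0.08500933780889457 0.08668163493749946 [ 0.52122577 -0.45102162  0.15922045]
[[392, 317], [354, 343], [396, 373], [433, 344]] [ 0.51971913 -0.45723318] [0.08397413 0.08459778 0.0846234  0.08351801]
```

View pics/s3c.png

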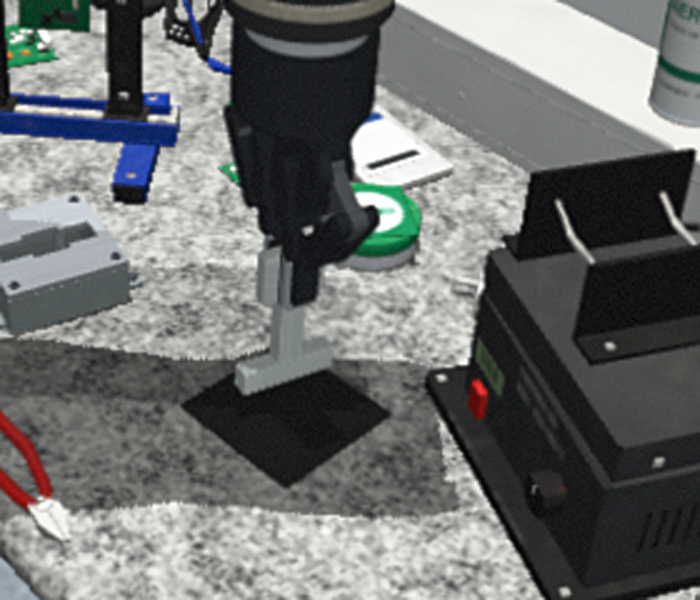

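The key hangs upright, blade low above the plate and clear of everything. I'll lower to near contact first, then go slowly.

```bash
set -e
python3 -m crank '[{"dx":-1.5,"dy":-2,"dz":0,"rx":0,"ry":0,"rz":0,"hand":0},{"dx":-1.5,"dy":-2,"dz":-5,"rx":0,"ry":0,"rz":0,"hand":0},{"dx":-1.5,"dy":-2,"dz":-11,"rx":0,"ry":0,"rz":0,"hand":0},{"dx":-1.5,"dy":-2,"dz":-17,"rx":0,"ry":0,"rz":0,"hand":0},{"dx":-1.5,"dy":-2,"dz":-20,"rx":0,"ry":0,"rz":0,"hand":0},{"dx":-1.5,"dy":-2,"dz":-20,"rx":0,"ry":0,"rz":0,"hand":0},{"dx":-1.5,"dy":-2,"dz":-20,"rx":0,"ry":0,"rz":0,"hand":0}]' >/dev/null; python3 st.py c
python3 -m crank '[{"dx":0,"dy":0,"dz":-1,"rx":0,"ry":0,"rz":0,"hand":0},{"dx":0,"dy":0,"dz":-1,"rx":0,"ry":0,"rz":0,"hand":0}]' >/dev/null; python3 st.py c
python3 -m crank '[{"dx":0,"dy":0,"dz":-1,"rx":0,"ry":0,"rz":0,"hand":0},{"dx":0,"dy":0,"dz":-1,"rx":0,"ry":0,"rz":0,"hand":0}]' >/dev/null; python3 st.py c
python3 -m crank '[{"dx":0,"dy":0,"dz":-0.5,"rx":0,"ry":0,"rz":0,"hand":0},{"dx":0,"dy":0,"dz":-0.5,"rx":0,"ry":0,"rz":0,"hand":0}]' >/dev/null; python3 st.py c
python3 -m crank '[{"dx":0,"dy":0,"dz":-0.5,"rx":0,"ry":0,"rz":0,"hand":0},{"dx":0,"dy":0,"dz":-0.5,"rx":0,"ry":0,"rz":0,"hand":0}]' >/dev/null; python3 st.py c
python3 -m crank '[{"dx":0,"dy":0,"dz":-0.5,"rx":0,"ry":0,"rz":0,"hand":0},{"dx":0,"dy":0,"dz":-0.5,"rx":0,"ry":0,"rz":0,"hand":0}]' >/dev/null; python3 st.py c
python3 -m crank '[{"dx":0,"dy":0,"dz":-0.5,"rx":0,"ry":0,"rz":0,"hand":0},{"dx":0,"dy":0,"dz":-0.5,"rx":0,"ry":0,"rz":0,"hand":0}]' >/dev/null; python3 st.py c
```

```text
t 13.75 F [ 0.17  0.12 -1.11] M [ 0.004 -0.067 -0.067] yawx 167.69 gap 0.133 p [ 0.5206 -0.4532  0.1419] q6 -0.501
t 13.95 F [-0.12  0.18 -1.01] M [-0.034 -0.029  0.016] yawx 167.69 gap 0.13 p [ 0.5206 -0.4532  0.1409] q6 -0.501
t 14.15 F [ 0.51 -0.69 -1.05] M [ 0.02  -0.033  0.009] yawx 167.69 gap 0.133 p [ 0.5206 -0.4532  0.1398] q6 -0.501
t 14.35 F [-0.26 -0.19 -1.55] M [ 0.016  0.026 -0.02 ] yawx 167.69 gap 0.131 p [ 0.5206 -0.4532  0.1394] q6 -0.501
t 14.55 F [-0.4   0.06 -0.68] M [ 0.004  0.007 -0.045] yawx 167.69 gap 0.131 p [ 0.5206 -0.4531  0.1388] q6 -0.501
t 14.75 F [-0.31  0.09 -1.6 ] M [ 0.017 -0.019  0.018] yawx 167.69 gap 0.134 p [ 0.5206 -0.4532  0.1383] q6 -0.501
t 14.95 F [-1.01  1.52  3.64] M [0.222 0.3   0.011] yawx 167.68 gap 0.132 p [ 0.5206 -0.4532  0.1382] q6 -0.501
CONTACT
```

```bash
python3 -m crank '[{"dx":0,"dy":0,"dz":-0.2,"rx":0,"ry":0,"rz":0,"hand":0},{"dx":0,"dy":0,"dz":-0.3,"rx":0,"ry":0,"rz":0,"hand":0},{"dx":0,"dy":0,"dz":-0.3,"rx":0,"ry":0,"rz":0,"hand":0}]' >/dev/null; python3 st.py
python3 - <<'E'
from h import *
cv2.imwrite('pics/s4.png',cv2.resize(arm.capture('scene')[230:400,330:470,::-1],None,fx=3.5,fy=3.5,interpolation=cv2.INTER_CUBIC))
E
```

```text
t 15.25 F [-1.16  1.27  7.33] M [ 0.408  0.603 -0.012] yawx 167.69 gap 0.128 p [ 0.5206 -0.4532  0.1382] q6 -0.501
```

View pics/s4.png

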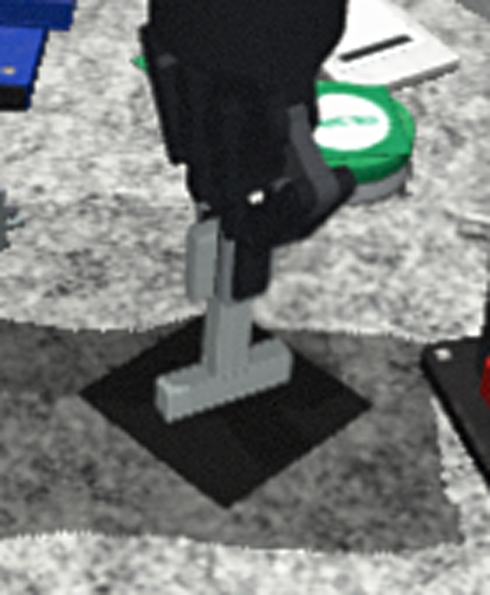

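```bash
python3 -m crank '[{"dx":0,"dy":0,"dz":0.3,"rx":0,"ry":0,"rz":0,"hand":0},{"dx":0,"dy":0,"dz":0.5,"rx":0,"ry":0,"rz":0,"hand":0},{"dx":0,"dy":0,"dz":0.5,"rx":0,"ry":0,"rz":0,"hand":0}]' >/dev/null; python3 st.py
python3 -m crank '[{"dx":0,"dy":0,"dz":0,"rx":0,"ry":0,"rz":0,"hand":0.14},{"dx":0,"dy":0,"dz":0,"rx":0,"ry":0,"rz":0,"hand":0.15},{"dx":0,"dy":0,"dz":0,"rx":0,"ry":0,"rz":0,"hand":0.16},{"dx":0,"dy":0,"dz":0,"rx":0,"ry":0,"rz":0,"hand":0.17},{"dx":0,"dy":0,"dz":0,"rx":0,"ry":0,"rz":0,"hand":0.18},{"dx":0,"dy":0,"dz":0,"rx":0,"ry":0,"rz":0,"hand":0.2},{"dx":0,"dy":0,"dz":0,"rx":0,"ry":0,"rz":0,"hand":0.22},{"dx":0,"dy":0,"dz":0,"rx":0,"ry":0,"rz":0,"hand":0.24},{"dx":0,"dy":0,"dz":0,"rx":0,"ry":0,"rz":0,"hand":0.24},{"dx":0,"dy":0,"dz":0,"rx":0,"ry":0,"rz":0,"hand":0.24}]' >/dev/null; python3 st.py
python3 - <<'E'
from h import *
cv2.imwrite('pics/s5.png',cv2.resize(arm.capture('scene')[230:400,330:470,::-1],None,fx=3.5,fy=3.5,interpolation=cv2.INTER_CUBIC))
E
```

```text
t 15.6 F [-0.71  1.06  3.76] M [ 0.17   0.299 -0.017] yawx 167.69 gap 0.131 p [ 0.5206 -0.4532  0.1382] q6 -0.501
t 16.6 F [-0.29  0.04  0.15] M [-0.047 -0.021 -0.005] yawx 167.69 gap 0.24 p [ 0.5206 -0.4532  0.1381] q6 -0.501
```

View pics/s5.png

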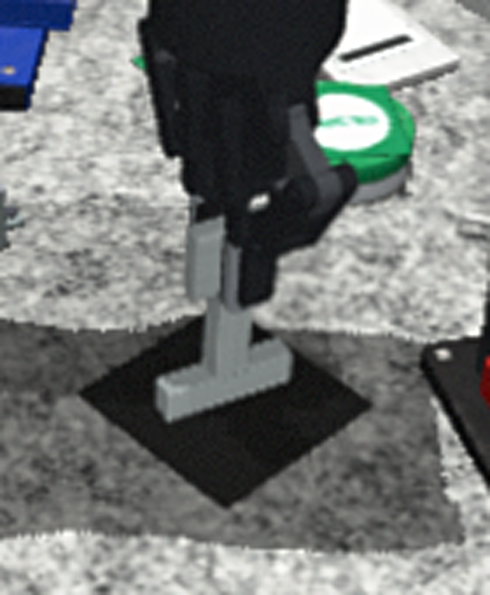

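The fingers are off (zero force) and the key stands. I'll open fully and rise straight.

```bash
python3 -m crank '[{"dx":0,"dy":0,"dz":0,"rx":0,"ry":0,"rz":0,"hand":0.3},{"dx":0,"dy":0,"dz":0,"rx":0,"ry":0,"rz":0,"hand":0.4},{"dx":0,"dy":0,"dz":0,"rx":0,"ry":0,"rz":0,"hand":0.5},{"dx":0,"dy":0,"dz":0,"rx":0,"ry":0,"rz":0,"hand":0.6},{"dx":0,"dy":0,"dz":0,"rx":0,"ry":0,"rz":0,"hand":0.6},{"dx":0,"dy":0,"dz":5,"rx":0,"ry":0,"rz":0,"hand":0.6},{"dx":0,"dy":0,"dz":15,"rx":0,"ry":0,"rz":0,"hand":0.6},{"dx":0,"dy":0,"dz":30,"rx":0,"ry":0,"rz":0,"hand":0.6},{"dx":0,"dy":0,"dz":50,"rx":0,"ry":0,"rz":0,"hand":0.6},{"dx":0,"dy":0,"dz":75,"rx":0,"ry":0,"rz":0,"hand":0.6}]' >/dev/null; python3 st.py
python3 -m crank '[{"dx":0,"dy":0,"dz":30,"rx":0,"ry":0,"rz":0,"hand":0.6},{"dx":0,"dy":0,"dz":60,"rx":0,"ry":0,"rz":0,"hand":0.6},{"dx":0,"dy":0,"dz":70,"rx":0,"ry":0,"rz":0,"hand":0.6},{"dx":0,"dy":0,"dz":70,"rx":0,"ry":0,"rz":0,"hand":0.6},{"dx":0,"dy":0,"dz":70,"rx":0,"ry":0,"rz":0,"hand":0.6}]' >/dev/null; python3 st.py
python3 - <<'E'
from h import *
cv2.imwrite('pics/s6.png',arm.capture('scene')[:,:,::-1])
E
```

```text
t 17.65 F [ 0.61 -0.27 -0.44] M [-0.003 -0.046  0.024] yawx 167.69 gap 0.601 p [ 0.5204 -0.453   0.2142] q6 -0.501
t 18.15 F [ 0.43 -0.1  -1.55] M [ 0.02   0.03  -0.051] yawx 167.69 gap 0.603 p [ 0.5205 -0.4531  0.2823] q6 -0.501
```

View pics/s6.png

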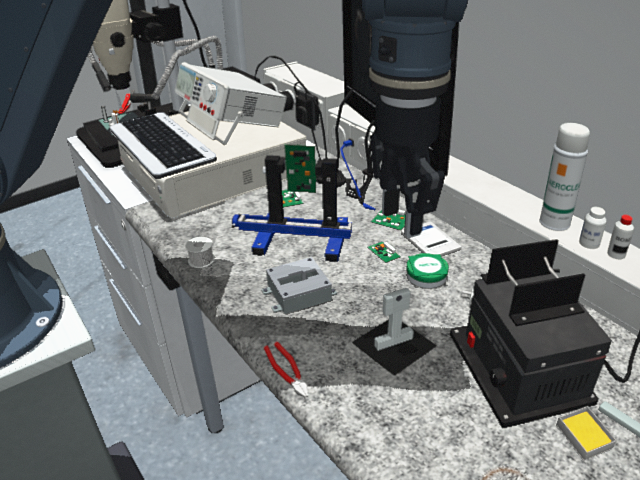

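The key stands upright in the middle of the plate, with its blade at about (394,343). The gripper is clear of it and the tin, cutters, spool and board look unmoved, so I'll hand in.

```bash
python3 -c "
from plant import arm
print(arm.close_job())"
```

```text
the job is handed in; nothing more can be done
None
```

The key is out of the lock box and standing upright on its blade edge on the middle of the rest plate. I handed the job in at about 18 s of the 67 s allowed.

- **Turning:** I gripped the key, lifted it 2 mm and turned it in small force-checked steps. The positive sense (counter-clockwise from above) gave no contact past 45°, so it was the free one. I went on about 85° in all, until the blade lined up with the slot.
- **Drawing out:** A wrist picture showed the blade about 0.6 mm off the slot centre, so I shifted it before drawing it up. The side forces stayed under about 1 N.
- **Placing:** I lowered the key until it touched the plate, which showed at most about 7 N. I then eased off, opened slowly and rose clear.
- **Last checks:** The final scene picture shows the key upright and close to the plate's middle, the gripper about 100 mm above it, and the tin, cutters, spool and board unmoved by eye.
- **What disagreed:** The three cameras put the plate centre up to about 4 mm apart, and I used roughly their average. The touchdown moments suggested one blade end landed first, but the key settled level on release. The key's blade is about 17° off the plate's edges, because I did not turn it to match.

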